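# Feel out the cam lock of a drying box and prop its lid level

## Robot

A 7-joint arm with a two-finger parallel gripper is mounted at the origin on the work surface. World frame = base frame: x ahead of the robot, y to its left, z up, the work surface at z = 0. Lengths are in m, angles in degrees, forces in N, time in s.
With the tool pointing down it reaches from about 0.4 to 0.925 m from the base axis. Payload 4.1 kg.
Tool frame: the origin (TCP) lies on the centre line of the jaws, within the pads' length; the fingertips stand 11 mm ahead of it and the grasp point (between the pads) lies 8 mm behind it; y points along the fingers, z is the direction in which the jaws open and shut, and the axes are right-handed (so a half turn about y gives the same grasp; the last joint's range is limited). The gripper opens to 85 mm and grips with 20 to 120 N. Pads are 22 mm wide; open, the fingers measure 114 mm over their backs; the gripper's body (76 mm by 85 mm) begins 54 mm behind the grasp point. The pads swing forward as they close: fully open they stand 13 mm farther back than shut.
Start: joints at [69.614, 22.827, 2.584, 88.041, -1.071, 69.15, -2.905], TCP at [0.165, -0.629, 0.242] pointing down, gripper open.
Joint ranges: [-161.44, 161.44], [-28.35, 127.94], [-78.24, 83.42], [0, 140.83], [-78.03, 258.03], [13.02, 114.36], [-168.23, 168.23]. Speed limits (degrees/s): [147.25, 147.25, 180, 180, 180, 180, 180].

## Interface

Orientations are given as a 3x3 rotation matrix whose columns are the frame's x, y, z axes.
In Python, from rig import r gives the robot as it stands.
- The arm moves only by the tool carry_out, never from a script. Its argument "deltas" is a list that holds one entry, the list of rows, each a list of 7 numbers: the shift along the tool's x, y, z in m, then the turn, a rotation vector about the tool's x, y, z in degrees, then the closure, from 0 (fully open) to 1 (shut). A call has 1 to 10 rows; each row shifts and turns the commanded pose from where the row before left it, along the tool's axes as they then stand; what a row does not reach is not made up. A row lasts 1/8 s, in which the tool goes at most 62.5 mm and 10.7 degrees, less where a joint would pass 70% of its speed; a pose out of reach is approached as far as the arm can. A call with a gripper value outside its range is refused whole. The fingers move at their own pace and stop on an object; the grip force is fixed at half the most. Time passes only in rows, so rows that do not move let the fingers close. It gives the time, the measured TCP pose, the force and the opening at its end, in the units of the state.
- r.get_obs(): the state, without advancing time (a new reading comes with each control period).
- r.capture(name): name is "side" or "top"; returns (picture, depth): 420x560x3 uint8, red, green, blue; 420x560 float32, m along the optical axis (not along the pixel's ray), 0 where there is no reading.
- r.camera_model(name): a dict with "camera_matrix" (3x3 intrinsics, pixels), "position" and "attitude" of the camera in the world. Camera axes: x right, y down, z forward; pixel columns grow to the right and rows downward; lengths in m; the calibration is good to about 2 mm. A picture is of the moment at which its call begins. camera_model takes no time and is no camera call.
- r.sign_off(): hands the job in, once; it reports no verdict.
Trained networks look in the newest picture that a camera, given by its name, has taken for a name from the list of things; names that differ only in an ending like _2 or _b are one class to them, and where a whole thing is asked for, a point or a joint stands for the part that bears it (a point fixed in the world has none). Each returns a list of dicts, best first, with "score" (0 to 1); they miss things now and then, are a little off and sometimes report something else, mostly with a low value. They report only what shows in the picture. A call takes as long as a camera call.
- r.cut_out(target, camera): "pixels" (420x560 bool, what is visible of it).
- r.place_of(target, camera): "at" ([x, y, z] in m, in world coordinates, good to about 4 mm: a listed point, or the origin of a listed thing).
The state is a dict: "time": time; "joint_positions": joint angles; "qd": joint speeds; "joint_efforts": joint torques, N m; "tool_pos": TCP position; "eef_rot": TCP orientation; "ft_force": force on the tool from outside, world axes, zero at the start; "ft_torque": the same for the moment, N m; "finger_gap": opening from 0.0 (shut) to 1.0 (fully open).
Only numpy, scipy, OpenCV 4.12 (cv2) and the standard library are available. Lean on these libraries where they do the work, as an engineer would, in place of code of your own. Each camera call takes 0.05 s, during which the arm holds its last target.

## Task

The sloping lid of the drying box is held shut by a cam lock. Turn the red knob slowly clockwise until you feel it drop into its hidden notch, where the lid comes free, then raise the lid until it lies about level and let go, so that it stays open to air the box. Leave the jar, the bowl and the turner where they are.

Things in the scene. Friction and masses are not known exactly. Their poses are not given: they have to be found in the camera images.
- knob_grip (a point): Point to grip on the red wing knob of the lid: on the knob's axis, inside the wing, 33 mm above the lid's top face. Wing 46 x 14 mm (gripped across the 14 mm), top 11 mm above this point; below it a round skirt, 48 mm wide, whose top is 21 mm below this point. z = turning axis, square to the lid and pointing out of it; x = along the wing, white pointer mark towards -x.
- knob (a joint): Turn of the knob in rad, 0 to 2.9 (stops), growing clockwise seen from outside. Starts at 0 to 0.15. One notch hides between 0.5 and 2.3, unseen and new each time. The knob turns against a steady drag of about 0.2 N m; at the notch a sprung ball pulls it on (felt torque drops by some 0.5 N m) over about 0.1 rad, then holds it back as hard for 0.1 rad; past that it runs on. The lid lifts only within about 0.08 rad of its middle.
- lid (a joint): Opening of the lid in rad: 0 shut (sloping 27 degrees down towards the box's front), 0.471 level, 1.2 the stop. Stiff hinge: it stays where left; lifting at the knob takes about 9 to 16 N. While locked it lifts by only 0.02 to 0.03 rad and then stops hard. Free of the catch from about 0.12.
- lid_hinge (a point): Middle of the lid's hinge line, at the top of the box's rear wall, 179 mm above the bench. Fixed to the box, axes as dryer: the hinge line runs along y. The knob's axis meets the lid 180 mm from this line, midway along it. Lid 240 mm down the slope x 360 mm wide x 12 mm thick, its underside level with this point; aluminium, with a clear pane in the upper half.
- dryer: Plywood drying box fixed to the bench, 214 mm deep (x) x 360 mm wide (y), front wall 70 mm high, rear wall 175 mm. Origin: middle of its underside. z up, x from the low front to the high rear, y to the left seen from the front. The lid's outward normal when shut leans 27 degrees from z towards -x.
- jar: Amber jar with a green cap, 68 mm wide, 110 mm high, standing left (+y) of the box; to be left alone. Origin: centre of its underside.
- bowl: Steel bowl, 110 mm across, 50 mm high, right (-y) of the box; to be left alone. Origin: centre of its underside.
- turner: Turner (spatula) 240 mm long lying flat on the bench in front of the box, roughly along its y; to be left alone. Origin: under its middle, x along it towards the blade.

How it is judged:
By the outcome, as a careful person would: the job done as asked, in the order asked, and still so for the second after the job is handed in, with the robot touching nothing.
It also fails if it takes over 72 s, if anything falls off the work surface, if the arm or the gripper's body presses on something with over 40 N, if the wrist force passes 120 N, or if a joint passes its speed limit or range.

## Working session

There is one attempt and no reset: what is moved stays moved. The work goes in short steps, Python scripts to look and compute and a tool call to move; the robot and the scene stay as the last step left them, time stands still between calls to the robot, and variables do not carry over. Pictures are saved under pics/ and viewed, and the job is handed in when it is done.

Besides the shell and the picture viewer there is one more tool, called after "Emit:" by a JSON object that holds its "name" and its "arguments", one argument or row to a line. carry_out: Moves the arm, as the interface text tells. Its arguments: {"type":"object","properties":{"deltas":{"type":"array"}},"required":["deltas"]}

```bash
ls; mkdir -p pics
cat > h.py <<'E'
import numpy as np, cv2
from rig import r
from scipy.spatial.transform import Rotation as R
def cap(n,f):
    p,d=r.capture(n); cv2.imwrite('pics/'+f,cv2.cvtColor(p,cv2.COLOR_RGB2BGR)); return p,d
def cloud(n,d):
    m=r.camera_model(n); K=np.array(m['camera_matrix']); A=np.array(m['attitude']); t=np.array(m['position'])
    v,u=np.mgrid[:d.shape[0],:d.shape[1]]
    c=np.stack([(u-K[0,2])/K[0,0]*d,(v-K[1,2])/K[1,1]*d,d],-1)
    return c@A.T+t
E
python3 - <<'E'
from h import *
np.set_printoptions(precision=4,suppress=True)
o=r.get_obs(); print(o)
for n in('top','side'):
    m=r.camera_model(n);print(n,m)
    p,d=cap(n,n+'0.png'); np.save('pics/%s0.npy'%n,d)
for n in('top','side'):
    for t in ('knob_grip','lid_hinge','dryer','jar','bowl','turner'):
        print(n,t,[(x['score'],x['at']) for x in r.place_of(t,n)][:2])
E
```

```text
pics
{'time': 0.0, 'joint_positions': array([69.6142, 22.8723,  2.58  , 88.1148, -1.0696, 69.1512, -2.9043]), 'qd': array([ 0.0608,  0.0357, -0.0421, -0.018 ,  0.1115,  0.04  , -0.0337]), 'joint_efforts': array([ -0.0001, -47.5119,   1.365 , -25.422 ,   0.0118,   0.0093,
         0.    ]), 'tool_pos': array([ 0.1649, -0.6281,  0.2413]), 'eef_rot': array([[-0.9672, -0.0007,  0.2541],
       [-0.2541,  0.0019, -0.9672],
       [ 0.0002, -1.    , -0.002 ]]), 'ft_force': array([0.4238, 0.4362, 0.7864]), 'ft_torque': array([-0.0351,  0.0068, -0.0381]), 'finger_gap': 0.9964570200499157}
top {'camera_matrix': array([[402.9607,   0.    , 271.0516],
       [  0.    , 402.9607, 210.1153],
       [  0.    ,   0.    ,   1.    ]]), 'position': array([0.5394, 0.0209, 1.1098]), 'attitude': array([[ 0.0268, -0.9971,  0.0706],
       [-0.9995, -0.0254,  0.021 ],
       [-0.0192, -0.0712, -0.9973]])}
side {'camera_matrix': array([[545.2075,   0.    , 280.6448],
       [  0.    , 545.2075, 206.7404],
       [  0.    ,   0.    ,   1.    ]]), 'position': array([0.3351, 1.0127, 1.1818]), 'attitude': array([[-0.9615, -0.1991,  0.1892],
       [-0.2746,  0.6975, -0.6618],
       [-0.0002, -0.6883, -0.7254]])}
top knob_grip [(0.77, [0.5827, 0.1555, 0.134])]
top lid_hinge [(0.87, [0.7598, 0.1029, 0.1759]), (0.7, [0.6576, 0.1363, -0.0015])]
top dryer [(0.89, [0.6601, 0.135, -0.0024])]
top jar [(0.83, [0.7066, 0.4193, -0.0034])]
top bowl [(0.67, [0.5999, -0.1289, -0.0023])]
top turner [(0.76, [0.4851, 0.2082, -0.0014])]
side knob_grip [(0.78, [0.5887, 0.1541, 0.1367])]
side lid_hinge [(0.97, [0.7626, 0.1033, 0.1823]), (0.43, [0.7025, 0.4167, 0.0048])]
side dryer [(0.68, [0.6581, 0.1342, 0.0006])]
side jar [(0.73, [0.7034, 0.4166, 0.0026])]
side bowl [(0.65, [0.6002, -0.1263, -0.0024])]
side turner [(0.82, [0.4851, 0.2079, -0.0013])]
```

View pics/top0.png

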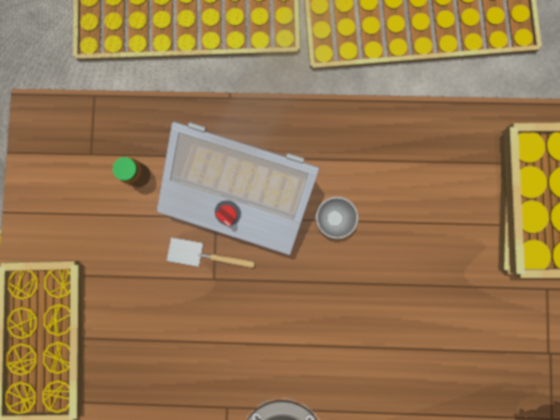

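View pics/side0.png

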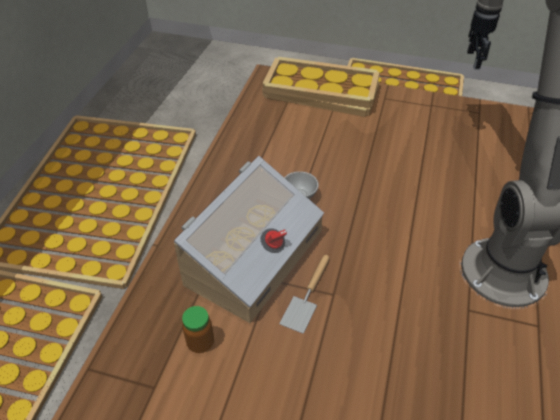

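Run:
```python
from h import *
np.set_printoptions(precision=4,suppress=True)
hin=np.array([.7612,.1031,.179]); dr=np.array([.6591,.1346,0])
import cv2
for n in('top','side'):
    p=cv2.cvtColor(cv2.imread('pics/%s0.png'%n),cv2.COLOR_BGR2RGB).astype(int); d=np.load('pics/%s0.npy'%n); C=cloud(n,d)
    red=(p[...,0]>110)&(p[...,1]<70)&(p[...,2]<70)&(d>0)
    print(n,red.sum())
    P=C[red]; c0=np.array([.585,.155,.135]); P=P[np.linalg.norm(P-c0,axis=1)<.06]; print(len(P),P.min(0),P.max(0))
    # lid plane: points
    m=(abs(C[...,0]-.6)<.12)&(abs(C[...,1]-.14)<.17)&(C[...,2]>.07)&(C[...,2]<.25)&(d>0)
    Q=C[m]; rng=np.random.default_rng(0); best=None
    for i in range(400):
        a,b,c=Q[rng.choice(len(Q),3,replace=False)]; nn=np.cross(b-a,c-a); 
        if np.linalg.norm(nn)<1e-6: continue
        nn/=np.linalg.norm(nn); s=(abs((Q-a)@nn)<.003)
        if best is None or s.sum()>best.sum(): best=s
    q=Q[best]; c=q.mean(0); nn=np.linalg.svd(q-c,full_matrices=False)[2][2]; nn*=np.sign(nn[2])
    print('plane',len(q),c,nn,np.degrees(np.arccos(nn[2])),'yaw',np.degrees(np.arctan2(-nn[1],-nn[0])))
    hgt=(P-c)@nn
    w=P[(hgt>.038)]; print('wingtop',len(w),np.median(hgt[hgt>.038]))
    wc=w.mean(0); U,S,V=np.linalg.svd(w-wc,full_matrices=False); print(wc,V[0],(w-wc)@V[0]@np.ones(1) if 0 else np.ptp((w-wc)@V[0]),np.ptp((w-wc)@V[1]))
    mid=[( (w-wc)@V[i]).max()/2+((w-wc)@V[i]).min()/2 for i in(0,1)]
    print('axis foot on lid top',wc+mid[0]*V[0]+mid[1]*V[1]-nn*((wc-c)@nn))
```

```text
top 252
252 [0.5743 0.13   0.1102] [0.6167 0.1745 0.1546]
plane 8263 [0.6342 0.1228 0.1259] [-0.4171  0.123   0.9005] 25.778771460474104 yaw -16.42501054808046
wingtop 68 0.044128087323321484
[0.588  0.1576 0.1485] [-0.5205 -0.8388 -0.1599] 0.042323708924649775 0.015085842735756874
axis foot on lid top [0.6031 0.1494 0.1082]
side 201
198 [0.5716 0.1318 0.1068] [0.6218 0.1797 0.1568]
plane 5576 [0.6346 0.1385 0.1233] [-0.4124  0.1188  0.9032] 25.413060079251625 yaw -16.07631862108158
wingtop 61 0.04371511045682552
[0.5903 0.1667 0.1475] [-0.6845 -0.6821 -0.2574] 0.03831453300307679 0.014456731110485227
axis foot on lid top [0.6055 0.1582 0.1074]
```

The top view shows the box turned about 17° with its hinge side at the back, and the red knob at about (227,214). The jar is at left (127,170), the bowl at right (337,218) and the turner in front (210,255). Next I'll zoom in on the knob to get the wing direction.

Run:
```python
from h import *
np.set_printoptions(precision=4,suppress=True)
a=cv2.imread('pics/top0.png')[194:234,207:247]; b=cv2.imread('pics/side0.png')[220:260,253:293]
cv2.imwrite('pics/knob0.png',np.hstack([cv2.resize(x,(400,400),interpolation=cv2.INTER_NEAREST) for x in(a,b)]))
psi=np.radians(-16.8); xd=np.array([np.cos(psi),np.sin(psi),0]); yd=np.array([-np.sin(psi),np.cos(psi),0]); z=np.array([0,0,1.])
t=np.radians(27); n=-np.sin(t)*xd+np.cos(t)*z; s=-np.cos(t)*xd-np.sin(t)*z
H=np.array([.7612,.1031,.179]); G=H+.18*s+.045*n; print('grip',G,'n',n)
# rectify: project onto wing-top plane (11mm above grip), in axes u=-s (up slope), v=yd
out=[]
for nme in('top','side'):
    m=r.camera_model(nme);K=m['camera_matrix'];A=m['attitude'];c=m['position'];im=cv2.imread('pics/%s0.png'%nme)
    g=(np.arange(400)-200)/200*.04
    V,U=np.meshgrid(-g,-g) # cols: v left->right decreasing ; rows: u up
    X=G+.011*n+U[...,None]*(-s)+V[...,None]*yd
    q=(X-c)@A; px=q@K.T; px=px[...,:2]/px[...,2:]
    out.append(cv2.remap(im,px[...,0].astype(np.float32),px[...,1].astype(np.float32),cv2.INTER_CUBIC))
cv2.imwrite('pics/rect0.png',np.hstack(out))
```

```text
grip [0.5881 0.1554 0.1374] n [-0.4346  0.1312  0.891 ]
```

View pics/knob0.png

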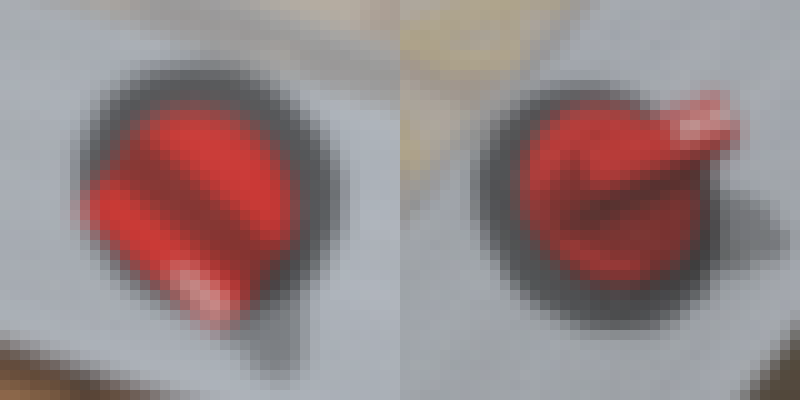

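View pics/rect0.png

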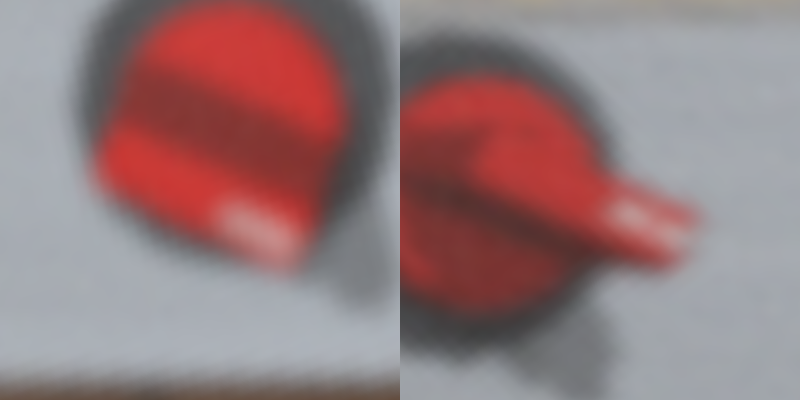

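The wing centre lands within about 1 mm of the hinge-model prediction. The pointer leans about 23° downslope from -y. I'll plan the travel from here.

```bash
cat >> h.py <<'E'
np.set_printoptions(precision=4,suppress=True)
psi=np.radians(-16.8); xd=np.array([np.cos(psi),np.sin(psi),0]); yd=np.array([-np.sin(psi),np.cos(psi),0]); zw=np.array([0,0,1.])
t27=np.radians(27); n=-np.sin(t27)*xd+np.cos(t27)*zw; s=-np.cos(t27)*xd-np.sin(t27)*zw
H=np.array([.7612,.1031,.179]); G=H+.18*s+.045*n
def gripR(th):
    p=np.cos(th)*-yd+np.sin(th)*s; zt=-np.cross(n,p); yt=-n; return np.stack([np.cross(yt,zt),yt,zt],1)
R0=gripR(np.radians(23))
def rows(p0,Ra,poses,g):
    out=[]
    for p1,Rb in poses:
        d=np.round(Ra.T@(p1-p0),3); w=np.round(np.degrees(R.from_matrix(Ra.T@Rb).as_rotvec()),1)
        out.append([*d.tolist(),*w.tolist(),g]); p0=p0+Ra@d; Ra=Ra@R.from_rotvec(np.radians(w)).as_matrix()
    return out
def pr(rs):
    for i in range(0,len(rs),10): print('[['+','.join('['+','.join('%g'%(x+0) for x in q)+']' for q in rs[i:i+10])+']]')
def st():
    o=r.get_obs(); return o,np.array(o['tool_pos']),np.array(o['eef_rot'])
E
python3 - <<'E'
from h import *
o,p,Ra=st()
print(R0)
W=np.array([p,[.40,-.46,.32],[.55,-.15,.33],G+.12*n]); L=np.r_[0,np.cumsum(np.linalg.norm(np.diff(W,axis=0),axis=1))]
N=24
down=R.from_rotvec  # yaw path
# final yaw-only orientation: undo tilt of R0
ax=np.cross(-n,[0,0,-1]); ax/=np.linalg.norm(ax); Rd=R.from_rotvec(ax*t27).as_matrix()@R0
rel=Rd@Ra.T; yaw=np.degrees(np.arctan2(rel[1,0]-rel[0,1],rel[0,0]+rel[1,1]))%360; print('yaw',yaw,L)
poses=[]
for i in range(1,N+1):
    f=i/N; pos=np.array([np.interp(f*L[-1],L,W[:,k]) for k in range(3)])
    Q=R.from_euler('z',yaw*f,degrees=True).as_matrix()@Ra
    tl=max(0,(f-.6)/.4); Q=R.from_rotvec(-ax*t27*tl).as_matrix()@Q
    if i==N: Q=R0
    poses.append((pos,Q))
pr(rows(p,Ra,poses,0))
E
```

```text
[[ 0.5993  0.4346 -0.6722]
 [ 0.7806 -0.1312  0.6111]
 [ 0.1774 -0.891  -0.4179]]
yaw 215.48191844214745 [0.     0.2995 0.644  0.9766]
[[[-0.037,-0.011,-0.014,0,-9,0,0],[-0.038,-0.01,-0.008,0,-9,0,0],[-0.039,-0.011,-0.002,0,-8.9,0,0],[-0.04,-0.01,0.004,0,-9,0,0],[-0.038,-0.011,0.01,0,-9,0,0],[-0.036,-0.01,0.016,0,-9,0,0],[-0.033,-0.011,0.021,0,-8.9,0,0],[-0.035,-0.004,0.015,0,-9,0,0],[-0.038,-0.002,0.016,0,-9,0,0],[-0.035,-0.001,0.021,0,-9,0,0]]]
[[[-0.031,-0.001,0.026,0,-9,0,0],[-0.026,-0.001,0.031,0,-8.9,0,0],[-0.022,-0.001,0.035,0,-9,0,0],[-0.015,-0.002,0.037,0,-9,0,0],[-0.01,-0.001,0.04,0.5,-9,-1.6,0],[-0.007,0.001,0.039,0.5,-9,-2.8,0],[-0.016,0.01,0.036,0,-8.9,-2.8,0],[-0.012,0.008,0.038,-0.4,-9,-2.8,0],[-0.006,0.008,0.039,-0.8,-9,-2.7,0],[0,0.008,0.04,-1.3,-9,-2.5,0]]]
[[[0.006,0.006,0.04,-1.6,-8.9,-2.3,0],[0.012,0.006,0.038,-2,-9,-2,0],[0.018,0.005,0.037,-2.3,-9,-1.6,0],[0.023,0.004,0.033,-2.5,-9,-1.3,0]]]
```

Emit:
{"name": "carry_out", "arguments": {
  "deltas": [
    [[-0.037,-0.011,-0.014,0,-9,0,0],[-0.038,-0.01,-0.008,0,-9,0,0],[-0.039,-0.011,-0.002,0,-8.9,0,0],[-0.04,-0.01,0.004,0,-9,0,0],[-0.038,-0.011,0.01,0,-9,0,0],[-0.036,-0.01,0.016,0,-9,0,0],[-0.033,-0.011,0.021,0,-8.9,0,0],[-0.035,-0.004,0.015,0,-9,0,0],[-0.038,-0.002,0.016,0,-9,0,0],[-0.035,-0.001,0.021,0,-9,0,0]]
  ]
}}

```text
time: 1.95
tool_pos: [0.4473, -0.3618, 0.3236]
eef_rot: [[0.256, 0.0, 0.967], [-0.967, -0.0, 0.256], [0.001, -1.0, 0.0]]
ft_force: [0.3, -0.0, 0.3]
finger_gap: 0.997
```

Run:
```python
from h import *
o,p,Ra=st(); print(o['time'],p,Ra,o['joint_positions'],o['ft_force'],o['ft_torque'])
```

```text
1.95 [ 0.4473 -0.3618  0.3236] [[ 0.2556  0.0005  0.9668]
 [-0.9668 -0.0005  0.2556]
 [ 0.0006 -1.      0.0003]] [ 52.5942  13.1693 -21.6708  91.4336   4.9775  76.3101  45.0768] [ 0.2617 -0.0181  0.2742] [0.0077 0.0134 0.0248]
```

Emit:
{"name": "carry_out", "arguments": {
  "deltas": [
    [[-0.031,-0.001,0.026,0,-9,0,0],[-0.026,-0.001,0.031,0,-8.9,0,0],[-0.022,-0.001,0.035,0,-9,0,0],[-0.015,-0.002,0.037,0,-9,0,0],[-0.01,-0.001,0.04,0.5,-9,-1.6,0],[-0.007,0.001,0.039,0.5,-9,-2.8,0],[-0.016,0.01,0.036,0,-8.9,-2.8,0],[-0.012,0.008,0.038,-0.4,-9,-2.8,0],[-0.006,0.008,0.039,-0.8,-9,-2.7,0],[0,0.008,0.04,-1.3,-9,-2.5,0]]
  ]
}}

```text
time: 3.2
tool_pos: [0.5425, 0.0147, 0.2861]
eef_rot: [[0.936, 0.263, -0.233], [0.261, -0.079, 0.962], [0.234, -0.962, -0.143]]
ft_force: [0.3, -0.5, 0.4]
finger_gap: 0.998
```

Run:
```python
from h import *
o,p,Ra=st(); print(o['time'],p,Ra,o['joint_positions'],o['ft_force'],o['ft_torque'])
```

```text
3.2 [0.5425 0.0147 0.2861] [[ 0.9363  0.2626 -0.233 ]
 [ 0.2615 -0.0789  0.962 ]
 [ 0.2343 -0.9617 -0.1426]] [ 34.4354   3.3451 -46.2605 109.4631  12.1176  54.6748  87.2724] [ 0.3178 -0.4568  0.4381] [ 0.0583  0.2649 -0.0095]
```

Emit:
{"name": "carry_out", "arguments": {
  "deltas": [
    [[0.006,0.006,0.04,-1.6,-8.9,-2.3,0],[0.012,0.006,0.038,-2,-9,-2,0],[0.018,0.005,0.037,-2.3,-9,-1.6,0],[0.023,0.004,0.033,-2.5,-9,-1.3,0],[0,0,0,0,0,0,0]]
  ]
}}

```text
time: 3.82
tool_pos: [0.5342, 0.1758, 0.2441]
eef_rot: [[0.593, 0.434, -0.678], [0.786, -0.127, 0.605], [0.177, -0.892, -0.417]]
ft_force: [0.6, -0.4, 0.8]
finger_gap: 1.002
```

Run:
```python
from h import *
o,p,Ra=st(); print(o['time'],p,o['joint_positions'],o['ft_force'],o['ft_torque'])
print('target',G+.12*n, 'rot err',np.degrees(R.from_matrix(Ra.T@R0).as_rotvec()))
for nme in('top','side'): cap(nme,nme+'1.png')
pr(rows(p,Ra,[(G+.09*n,R0),(G+.06*n,R0),(G+.03*n,R0),(G-.004*n,R0)],0))
```

```text
3.825 [0.5342 0.1758 0.2441] [ 18.294    7.7441 -56.369  115.5099  37.7026  49.4557  81.4276] [ 0.6041 -0.4082  0.8496] [0.1013 0.4224 0.035 ]
target [0.536  0.1711 0.2443] rot err [-0.1593  0.449   0.1624]
[[[-0.003,0.031,-0.004,-0.2,0.4,0.2,0],[0,0.03,0,0,0,0,0],[0,0.03,0,0,0,0,0],[0,0.034,0,0,0,0,0]]]
```

View pics/side1.png

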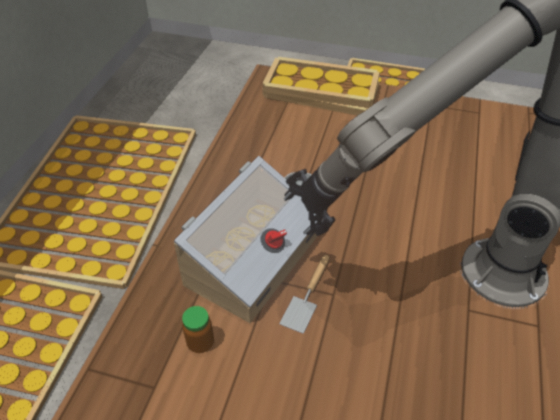

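View pics/top1.png

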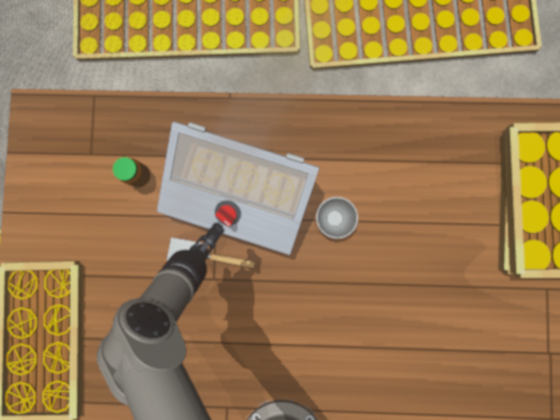

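Both views show the open jaws standing above the knob (side 320,205, knob at 272,240), lined up with the wing. Approaching along the normal.

Emit:
{"name": "carry_out", "arguments": {
  "deltas": [
    [[-0.003,0.031,-0.004,-0.2,0.4,0.2,0],[0,0.03,0,0,0,0,0],[0,0.03,0,0,0,0,0],[0,0.014,0,0,0,0,0],[0,0.01,0,0,0,0,0]]
  ]
}}

```text
time: 4.55
tool_pos: [0.5878, 0.1485, 0.1431]
eef_rot: [[0.609, 0.434, -0.664], [0.774, -0.139, 0.618], [0.176, -0.89, -0.42]]
ft_force: [-0.3, 0.4, 0.1]
finger_gap: 1.001
```

Run:
```python
from h import *
o,p,Ra=st(); print(o['time'],p,o['joint_positions'],o['ft_force'],o['ft_torque'])
print('err in tool',Ra.T@(G-p), 'rot err',np.degrees(R.from_matrix(Ra.T@R0).as_rotvec()))
for nme in('top','side'): cap(nme,nme+'2.png')
a=cv2.imread('pics/top2.png')[174:254,187:267]; b=cv2.imread('pics/side2.png')[200:280,233:313]
cv2.imwrite('pics/k2.png',np.hstack([cv2.resize(x,(400,400),interpolation=cv2.INTER_NEAREST) for x in(a,b)]))
```

```text
4.55 [0.5878 0.1485 0.1431] [ 12.8199  20.9847 -48.8913 117.0467  56.5388  44.5685  67.2789] [-0.349   0.4334  0.0965] [0.1146 0.4975 0.0044]
err in tool [0.0045 0.0042 0.0065] rot err [ 0.2717 -0.5783 -0.3709]
```

View pics/k2.png

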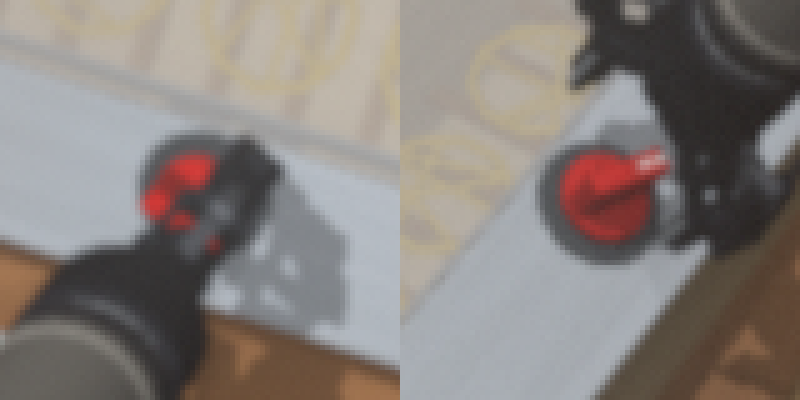

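Emit:
{"name": "carry_out", "arguments": {
  "deltas": [
    [[0,0,0,0,0,0,0]]
  ]
}}

```text
time: 4.78
tool_pos: [0.5873, 0.1507, 0.1443]
eef_rot: [[0.606, 0.436, -0.666], [0.776, -0.137, 0.616], [0.177, -0.89, -0.421]]
ft_force: [0.5, -0.7, -0.1]
finger_gap: 1.0
```

Run:
```python
from h import *
o,p,Ra=st(); print(o['time'],p,o['ft_force'],o['ft_torque'])
print('err in tool',Ra.T@(G-p), 'rot err',np.degrees(R.from_matrix(Ra.T@R0).as_rotvec()))
```

```text
4.775 [0.5873 0.1507 0.1443] [ 0.5304 -0.7429 -0.0543] [ 0.1399  0.4413 -0.05  ]
err in tool [0.0028 0.0059 0.0052] rot err [ 0.2656 -0.4242 -0.207 ]
```

Emit:
{"name": "carry_out", "arguments": {
  "deltas": [
    [[0.003,0,0.005,0.2,-0.4,-0.2,0],[0,0,0,0,0,0,0],[0,0,0,0,0,0,0]]
  ]
}}

```text
time: 5.15
tool_pos: [0.5854, 0.1566, 0.1423]
eef_rot: [[0.599, 0.435, -0.672], [0.781, -0.132, 0.61], [0.177, -0.891, -0.419]]
ft_force: [-0.4, 0.2, 0.0]
finger_gap: 0.998
```

Run:
```python
from h import *
o,p,Ra=st(); print(o['time'],p,o['ft_force'],o['ft_torque'])
print('err in tool',Ra.T@(G-p), 'rot err',np.degrees(R.from_matrix(Ra.T@R0).as_rotvec()))
for nme in('top','side'): 
    p_,d=cap(nme,nme+'3.png'); np.save('pics/%s3.npy'%nme,d)
a=cv2.imread('pics/top3.png')[174:254,187:267]; b=cv2.imread('pics/side3.png')[200:280,233:313]
cv2.imwrite('pics/k3.png',np.hstack([cv2.resize(x,(400,400),interpolation=cv2.INTER_NEAREST) for x in(a,b)]))
```

```text
5.15 [0.5854 0.1566 0.1423] [-0.435   0.1961  0.0303] [0.1554 0.4908 0.0108]
err in tool [-0.0002  0.0057 -0.0005] rot err [ 0.0344  0.046  -0.0112]
```

View pics/k3.png

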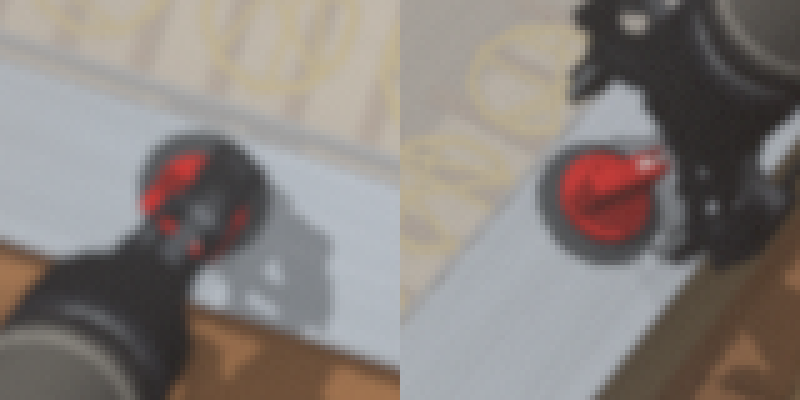

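Run:
```python
from h import *
o,p,Ra=st()
for nme in('top','side'):
    m=r.camera_model(nme);K=m['camera_matrix'];A=m['attitude'];c=m['position']
    im=cv2.imread('pics/%s3.png'%nme)
    pts={'tcp':p,'f+':p+Ra@[0,.0,.045],'f-':p+Ra@[0,.0,-.045],'tipshut':p+Ra@[0,.011,0],'w-':G+.011*n-.023*R0[:,0],'w+':G+.011*n+.023*R0[:,0],'back':p-Ra@[0,.15,0],'f+b':p+Ra@[0,-.013,.045],'f-b':p+Ra@[0,-.013,-.045]}
    S=6; u0,v0=(187,174) if nme=='top' else (233,200)
    a=cv2.resize(im[v0:v0+80,u0:u0+65],None,fx=S,fy=S,interpolation=cv2.INTER_CUBIC)
    for k,x in pts.items():
        q=K@(A.T@(x-c)); q=q[:2]/q[2]; print(nme,k,q)
        z=((q-[u0,v0]+.5)*S).astype(int); cv2.circle(a,tuple(z.tolist()),3,(0,255,0),-1); cv2.putText(a,k,tuple((z+4).tolist()),0,.4,(0,255,255),1)
    cv2.imwrite('pics/an_%s.png'%nme,a)
cv2.imwrite('pics/an.png',np.hstack([cv2.imread('pics/an_%s.png'%k) for k in('top','side')]))
```

```text
top tcp [223.0899 218.2217]
top f+ [212.544  230.6427]
top f- [234.0166 205.3521]
top tipshut [224.3082 216.4817]
top w- [230.066 224.997]
top w+ [215.0644 212.956 ]
top back [203.5372 246.1474]
top f+b [210.9686 232.8606]
top f-b [232.6551 207.3312]
side tcp [278.5086 234.0082]
side f+ [287.1425 249.5316]
side f- [270.0031 218.7155]
side tipshut [276.861 235.723]
side w- [286.4853 230.011 ]
side w+ [271.9202 236.0553]
side back [303.3445 208.1589]
side f+b [289.2008 247.5823]
side f-b [271.8976 216.5565]
```

View pics/an.png

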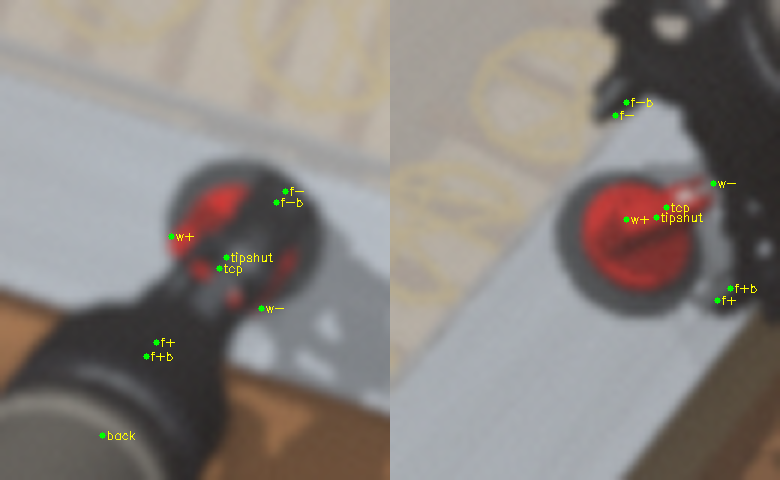

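The projected pad positions match the fingers in both views, and the wing lies between them. I'll advance 10 mm and close.

Emit:
{"name": "carry_out", "arguments": {
  "deltas": [
    [[0,0.005,-0.001,0,0,0,0],[0,0.005,0,0,0,0,0],[0,0,0,0,0,0,0.3],[0,0,0,0,0,0,0.6],[0,0,0,0,0,0,0.7],[0,0,0,0,0,0,0.8],[0,0,0,0,0,0,1],[0,0,0,0,0,0,1]]
  ]
}}

```text
time: 6.25
tool_pos: [0.5894, 0.1555, 0.1332]
eef_rot: [[0.598, 0.434, -0.674], [0.782, -0.131, 0.61], [0.176, -0.892, -0.417]]
ft_force: [-5.6, 2.0, 1.5]
finger_gap: 0.154
```

```bash
cat >> h.py <<'E'
def rep():
    o,p,Ra=st(); print(o['time'],p,'gap',o['finger_gap'],'F',o['ft_force'],'T',o['ft_torque'],'T.n %.3f'%(np.array(o['ft_torque'])@n))
    print('q',o['joint_positions'],'err in tool',Ra.T@(G-.004*n-p),'rot from R0',np.degrees(R.from_matrix(R0.T@Ra).as_rotvec()))
E
python3 -c "
from h import *
rep()"
```

```text
6.25 [0.5894 0.1555 0.1332] gap 0.1535856374737993 F [-5.6303  2.0308  1.5226] T [0.3935 1.1528 0.0709] T.n 0.043
q [ 11.8739  22.2229 -48.5203 117.0726  58.0587  44.1516  66.2186] err in tool [-0.0001 -0.0002 -0.001 ] rot from R0 [ 0.0742 -0.1086  0.0084]
```

Grip holds at 13–14 mm, which matches the wing. I'll turn 14° first, since the notch can't be that early, and then go in small steps while watching the torque about the knob axis.

Emit:
{"name": "carry_out", "arguments": {
  "deltas": [
    [[0,0,0.001,0,2,0,1],[0,0,0,0,3,0,1],[0,0,0,0,3,0,1],[0,0,0,0,3,0,1],[0,0,0,0,3,0,1]]
  ]
}}

```text
time: 6.88
tool_pos: [0.5894, 0.1554, 0.1332]
eef_rot: [[0.745, 0.435, -0.507], [0.609, -0.132, 0.782], [0.273, -0.891, -0.363]]
ft_force: [-4.7, 0.8, 2.8]
finger_gap: 0.151
```

```bash
python3 -c "
from h import *
rep()"
```

```text
6.875 [0.5894 0.1554 0.1332] gap 0.15125799262351938 F [-4.6749  0.75    2.8284] T [0.1388 1.0046 0.1963] T.n 0.246
q [ 10.2949  21.6639 -46.5459 117.1292  57.3282  43.448   52.4906] err in tool [ 0.0001 -0.0002 -0.0009] rot from R0 [-0.0242 14.0307  0.0221]
```

Create t.py:
```python
from h import *
o,p,Ra=st(); f=np.array(o['ft_force']); w=R.from_matrix(R0.T@Ra).as_rotvec(degrees=True)
print('%.3f Tn %.3f rot %s F %s off(xyz world mm) %s q7 %.1f q3 %.1f q6 %.1f q5 %.1f'%(o['time'],np.array(o['ft_torque'])@n,w.round(2),f.round(1),((p-G+.004*n)*1e3).round(1),o['joint_positions'][6],o['joint_positions'][2],o['joint_positions'][5],o['joint_positions'][4]))
```

```text
(no output)
```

Emit:
{"name": "carry_out", "arguments": {
  "deltas": [
    [[0,0,0,0,1,0,1],[0,0,0,0,1,0,1],[0,0,0,0,1,0,1]]
  ]
}}

```text
time: 7.25
tool_pos: [0.5895, 0.1554, 0.1333]
eef_rot: [[0.769, 0.435, -0.468], [0.569, -0.132, 0.812], [0.291, -0.891, -0.348]]
ft_force: [-5.2, -0.2, 4.6]
finger_gap: 0.156
```

```bash
python3 t.py
```

```text
7.250 Tn 0.290 rot [-0.03 16.95  0.02] F [-5.2 -0.2  4.6] off(xyz world mm) [-0.4  0.5 -0.5] q7 49.7 q3 -46.1 q6 43.3 q5 57.1
```

Emit:
{"name": "carry_out", "arguments": {
  "deltas": [
    [[0,0,0,0,1,0,1],[0,0,0,0,1,0,1],[0,0,0,0,1,0,1]]
  ]
}}

```text
time: 7.62
tool_pos: [0.5895, 0.1553, 0.1333]
eef_rot: [[0.793, 0.435, -0.427], [0.525, -0.132, 0.841], [0.309, -0.891, -0.333]]
ft_force: [-5.3, 1.1, 3.4]
finger_gap: 0.148
```

```bash
python3 t.py
```

```text
7.625 Tn 0.097 rot [-0.03 19.97  0.03] F [-5.3  1.1  3.4] off(xyz world mm) [-0.4  0.5 -0.5] q7 46.8 q3 -45.7 q6 43.2 q5 57.0
```

Emit:
{"name": "carry_out", "arguments": {
  "deltas": [
    [[0,0,0,0,0.8,0,1],[0,0,0,0,0.7,0,1]]
  ]
}}

```text
time: 7.88
tool_pos: [0.5895, 0.1553, 0.1333]
eef_rot: [[0.804, 0.434, -0.406], [0.503, -0.132, 0.854], [0.318, -0.891, -0.324]]
ft_force: [-5.3, 1.3, 4.9]
finger_gap: 0.153
```

```bash
python3 t.py
```

```text
7.875 Tn 0.042 rot [-0.02 21.47  0.03] F [-5.3  1.3  4.9] off(xyz world mm) [-0.4  0.5 -0.6] q7 45.4 q3 -45.5 q6 43.1 q5 56.9
```

Emit:
{"name": "carry_out", "arguments": {
  "deltas": [
    [[0,0,0,0,0.8,0,1],[0,0,0,0,0.7,0,1]]
  ]
}}

```text
time: 8.12
tool_pos: [0.5895, 0.1553, 0.1333]
eef_rot: [[0.814, 0.435, -0.385], [0.48, -0.132, 0.867], [0.326, -0.891, -0.316]]
ft_force: [-5.9, 1.3, 4.4]
finger_gap: 0.156
```

```bash
python3 t.py
```

```text
8.125 Tn 0.179 rot [-0.03 22.96  0.03] F [-5.9  1.3  4.4] off(xyz world mm) [-0.4  0.5 -0.5] q7 43.9 q3 -45.3 q6 43.0 q5 56.8
```

Emit:
{"name": "carry_out", "arguments": {
  "deltas": [
    [[0,0,0,0,1,0,1],[0,0,0,0,1,0,1]]
  ]
}}

```text
time: 8.38
tool_pos: [0.5895, 0.1553, 0.1333]
eef_rot: [[0.827, 0.435, -0.356], [0.45, -0.132, 0.883], [0.337, -0.891, -0.305]]
ft_force: [-5.4, -0.2, 4.2]
finger_gap: 0.149
```

```bash
python3 t.py
```

```text
8.375 Tn 0.096 rot [-0.03 24.97  0.02] F [-5.4 -0.2  4.2] off(xyz world mm) [-0.3  0.5 -0.5] q7 42.0 q3 -45.1 q6 42.9 q5 56.7
```

Emit:
{"name": "carry_out", "arguments": {
  "deltas": [
    [[0,0,0,0,1,0,1],[0,0,0,0,1,0,1]]
  ]
}}

```text
time: 8.62
tool_pos: [0.5895, 0.1552, 0.1333]
eef_rot: [[0.839, 0.435, -0.327], [0.418, -0.132, 0.899], [0.347, -0.891, -0.293]]
ft_force: [-5.8, 1.0, 4.1]
finger_gap: 0.151
```

```bash
python3 t.py
```

```text
8.625 Tn 0.197 rot [-0.04 26.97  0.03] F [-5.8  1.   4.1] off(xyz world mm) [-0.3  0.4 -0.5] q7 40.1 q3 -44.8 q6 42.8 q5 56.5
```

Emit:
{"name": "carry_out", "arguments": {
  "deltas": [
    [[0,0,0,0,1,0,1],[0,0,0,0,1,0,1]]
  ]
}}

```text
time: 8.88
tool_pos: [0.5895, 0.1553, 0.1333]
eef_rot: [[0.85, 0.435, -0.298], [0.387, -0.132, 0.913], [0.357, -0.891, -0.28]]
ft_force: [-4.9, -0.1, 4.7]
finger_gap: 0.149
```

```bash
python3 t.py
```

```text
8.875 Tn 0.104 rot [-0.03 28.97  0.03] F [-4.9 -0.1  4.7] off(xyz world mm) [-0.3  0.4 -0.5] q7 38.2 q3 -44.5 q6 42.7 q5 56.4
```

Emit:
{"name": "carry_out", "arguments": {
  "deltas": [
    [[0,0,0,0,1.2,0,1],[0,0,0,0,1.3,0,1]]
  ]
}}

```text
time: 9.12
tool_pos: [0.5895, 0.1552, 0.1333]
eef_rot: [[0.862, 0.435, -0.26], [0.347, -0.132, 0.929], [0.369, -0.891, -0.265]]
ft_force: [-6.1, 1.2, 5.2]
finger_gap: 0.153
```

```bash
python3 t.py
```

```text
9.125 Tn 0.148 rot [-0.04 31.48  0.03] F [-6.1  1.2  5.2] off(xyz world mm) [-0.3  0.4 -0.5] q7 35.8 q3 -44.2 q6 42.6 q5 56.3
```

Emit:
{"name": "carry_out", "arguments": {
  "deltas": [
    [[0,0,0,0,1.2,0,1],[0,0,0,0,1.3,0,1]]
  ]
}}

```text
time: 9.38
tool_pos: [0.5895, 0.1552, 0.1333]
eef_rot: [[0.873, 0.435, -0.222], [0.306, -0.132, 0.943], [0.38, -0.891, -0.248]]
ft_force: [-4.6, 1.2, 4.6]
finger_gap: 0.152
```

```bash
python3 t.py
```

```text
9.375 Tn 0.174 rot [-0.05 33.98  0.03] F [-4.6  1.2  4.6] off(xyz world mm) [-0.3  0.3 -0.5] q7 33.4 q3 -43.8 q6 42.5 q5 56.1
```

Emit:
{"name": "carry_out", "arguments": {
  "deltas": [
    [[0,0,0,0,1.2,0,1],[0,0,0,0,1.3,0,1]]
  ]
}}

```text
time: 9.62
tool_pos: [0.5895, 0.1552, 0.1333]
eef_rot: [[0.882, 0.435, -0.184], [0.264, -0.132, 0.955], [0.391, -0.891, -0.231]]
ft_force: [-5.2, 1.4, 5.2]
finger_gap: 0.153
```

```bash
python3 t.py
```

```text
9.625 Tn 0.150 rot [-0.05 36.48  0.03] F [-5.2  1.4  5.2] off(xyz world mm) [-0.3  0.3 -0.5] q7 31.0 q3 -43.5 q6 42.3 q5 56.0
```

Emit:
{"name": "carry_out", "arguments": {
  "deltas": [
    [[0,0,0,0,1.2,0,1],[0,0,0,0,1.3,0,1]]
  ]
}}

```text
time: 9.88
tool_pos: [0.5895, 0.1551, 0.1333]
eef_rot: [[0.889, 0.435, -0.145], [0.222, -0.132, 0.966], [0.401, -0.891, -0.214]]
ft_force: [-6.6, 0.5, 4.9]
finger_gap: 0.147
```

```bash
python3 t.py
```

```text
9.875 Tn 0.198 rot [-0.05 38.98  0.03] F [-6.6  0.5  4.9] off(xyz world mm) [-0.3  0.3 -0.5] q7 28.6 q3 -43.1 q6 42.2 q5 55.8
```

Emit:
{"name": "carry_out", "arguments": {
  "deltas": [
    [[0,0,0,0,1.2,0,1],[0,0,0,0,1.3,0,1]]
  ]
}}

```text
time: 10.12
tool_pos: [0.5896, 0.1551, 0.1334]
eef_rot: [[0.894, 0.435, -0.106], [0.18, -0.132, 0.975], [0.41, -0.891, -0.197]]
ft_force: [-4.9, -0.2, 4.4]
finger_gap: 0.154
```

```bash
python3 t.py
```

```text
10.125 Tn 0.176 rot [-0.06 41.49  0.03] F [-4.9 -0.2  4.4] off(xyz world mm) [-0.3  0.2 -0.4] q7 26.2 q3 -42.8 q6 42.1 q5 55.7
```

Emit:
{"name": "carry_out", "arguments": {
  "deltas": [
    [[0,0,0,0,1.2,0,1],[0,0,0,0,1.3,0,1]]
  ]
}}

```text
time: 10.38
tool_pos: [0.5895, 0.1551, 0.1333]
eef_rot: [[0.898, 0.435, -0.067], [0.137, -0.132, 0.982], [0.418, -0.891, -0.179]]
ft_force: [-5.8, -0.1, 4.5]
finger_gap: 0.151
```

```bash
python3 t.py
```

```text
10.375 Tn 0.183 rot [-0.06 43.98  0.03] F [-5.8 -0.1  4.5] off(xyz world mm) [-0.3  0.2 -0.5] q7 23.8 q3 -42.4 q6 42.0 q5 55.5
```

Emit:
{"name": "carry_out", "arguments": {
  "deltas": [
    [[0,0,0,0,1.2,0,1],[0,0,0,0,1.3,0,1]]
  ]
}}

```text
time: 10.62
tool_pos: [0.5895, 0.155, 0.1334]
eef_rot: [[0.9, 0.435, -0.028], [0.094, -0.132, 0.987], [0.425, -0.891, -0.16]]
ft_force: [-5.2, 1.1, 4.9]
finger_gap: 0.155
```

```bash
python3 t.py
```

```text
10.625 Tn 0.182 rot [-0.06 46.49  0.04] F [-5.2  1.1  4.9] off(xyz world mm) [-0.3  0.2 -0.5] q7 21.4 q3 -42.1 q6 41.9 q5 55.4
```

Emit:
{"name": "carry_out", "arguments": {
  "deltas": [
    [[0,0,0,0,1.2,0,1],[0,0,0,0,1.3,0,1]]
  ]
}}

```text
time: 10.88
tool_pos: [0.5896, 0.155, 0.1334]
eef_rot: [[0.901, 0.435, 0.012], [0.051, -0.132, 0.99], [0.432, -0.891, -0.142]]
ft_force: [-5.7, 0.6, 5.0]
finger_gap: 0.154
```

```bash
python3 t.py
```

```text
10.875 Tn 0.109 rot [-0.07 48.98  0.03] F [-5.7  0.6  5. ] off(xyz world mm) [-0.3  0.2 -0.4] q7 19.0 q3 -41.7 q6 41.8 q5 55.2
```

Emit:
{"name": "carry_out", "arguments": {
  "deltas": [
    [[0,0,0,0,1.2,0,1],[0,0,0,0,1.3,0,1]]
  ]
}}

```text
time: 11.12
tool_pos: [0.5895, 0.155, 0.1334]
eef_rot: [[0.899, 0.435, 0.051], [0.008, -0.133, 0.991], [0.437, -0.891, -0.123]]
ft_force: [-5.4, -0.8, 4.9]
finger_gap: 0.152
```

```bash
python3 t.py
```

```text
11.125 Tn 0.178 rot [-0.07 51.49  0.04] F [-5.4 -0.8  4.9] off(xyz world mm) [-0.3  0.1 -0.4] q7 16.6 q3 -41.4 q6 41.7 q5 55.1
```

Emit:
{"name": "carry_out", "arguments": {
  "deltas": [
    [[0,0,0,0,1.2,0,1],[0,0,0,0,1.3,0,1]]
  ]
}}

```text
time: 11.38
tool_pos: [0.5895, 0.1549, 0.1334]
eef_rot: [[0.896, 0.435, 0.09], [-0.035, -0.133, 0.991], [0.442, -0.891, -0.103]]
ft_force: [-5.6, 0.9, 5.6]
finger_gap: 0.151
```

```bash
python3 t.py
```

```text
11.375 Tn 0.120 rot [-0.08 53.99  0.04] F [-5.6  0.9  5.6] off(xyz world mm) [-0.3  0.1 -0.5] q7 14.2 q3 -41.0 q6 41.5 q5 55.0
```

Emit:
{"name": "carry_out", "arguments": {
  "deltas": [
    [[0,0,0,0,1.2,0,1],[0,0,0,0,1.3,0,1]]
  ]
}}

```text
time: 11.62
tool_pos: [0.5895, 0.1549, 0.1334]
eef_rot: [[0.891, 0.435, 0.129], [-0.079, -0.133, 0.988], [0.446, -0.891, -0.084]]
ft_force: [-5.1, -0.2, 4.3]
finger_gap: 0.151
```

```bash
python3 t.py
```

```text
11.625 Tn 0.227 rot [-0.08 56.49  0.04] F [-5.1 -0.2  4.3] off(xyz world mm) [-0.3  0.  -0.5] q7 11.8 q3 -40.7 q6 41.4 q5 54.8
```

Emit:
{"name": "carry_out", "arguments": {
  "deltas": [
    [[0,0,0,0,1.2,0,1],[0,0,0,0,1.3,0,1]]
  ]
}}

```text
time: 11.88
tool_pos: [0.5896, 0.1548, 0.1334]
eef_rot: [[0.885, 0.434, 0.168], [-0.122, -0.133, 0.984], [0.45, -0.891, -0.065]]
ft_force: [-4.5, -0.6, 5.2]
finger_gap: 0.15
```

```bash
python3 t.py
```

```text
11.875 Tn 0.135 rot [-0.09 58.99  0.04] F [-4.5 -0.6  5.2] off(xyz world mm) [-0.3 -0.  -0.4] q7 9.4 q3 -40.3 q6 41.3 q5 54.7
```

Emit:
{"name": "carry_out", "arguments": {
  "deltas": [
    [[0,0,0,0,1.2,0,1],[0,0,0,0,1.3,0,1]]
  ]
}}

```text
time: 12.12
tool_pos: [0.5895, 0.1548, 0.1334]
eef_rot: [[0.877, 0.434, 0.207], [-0.164, -0.133, 0.977], [0.452, -0.891, -0.045]]
ft_force: [-6.3, -0.5, 5.3]
finger_gap: 0.152
```

```bash
python3 t.py
```

```text
12.125 Tn 0.179 rot [-0.09 61.49  0.04] F [-6.3 -0.5  5.3] off(xyz world mm) [-0.3 -0.  -0.5] q7 7.0 q3 -40.0 q6 41.2 q5 54.5
```

Emit:
{"name": "carry_out", "arguments": {
  "deltas": [
    [[0,0,0,0,1.2,0,1],[0,0,0,0,1.3,0,1]]
  ]
}}

```text
time: 12.38
tool_pos: [0.5895, 0.1548, 0.1333]
eef_rot: [[0.867, 0.434, 0.245], [-0.207, -0.133, 0.969], [0.454, -0.891, -0.025]]
ft_force: [-6.0, -0.4, 5.0]
finger_gap: 0.153
```

```bash
python3 t.py
```

```text
12.375 Tn 0.111 rot [-0.1  64.    0.04] F [-6.  -0.4  5. ] off(xyz world mm) [-0.3 -0.1 -0.5] q7 4.6 q3 -39.6 q6 41.1 q5 54.4
```

Emit:
{"name": "carry_out", "arguments": {
  "deltas": [
    [[0,0,0,0,1.2,0,1],[0,0,0,0,1.3,0,1]]
  ]
}}

```text
time: 12.62
tool_pos: [0.5895, 0.1548, 0.1334]
eef_rot: [[0.855, 0.434, 0.282], [-0.249, -0.133, 0.959], [0.454, -0.891, -0.005]]
ft_force: [-6.5, -0.5, 4.8]
finger_gap: 0.154
```

```bash
python3 t.py
```

```text
12.625 Tn 0.165 rot [-0.1  66.5   0.04] F [-6.5 -0.5  4.8] off(xyz world mm) [-0.3 -0.1 -0.4] q7 2.2 q3 -39.3 q6 41.0 q5 54.2
```

Emit:
{"name": "carry_out", "arguments": {
  "deltas": [
    [[0,0,0,0,1.2,0,1],[0,0,0,0,1.3,0,1]]
  ]
}}

```text
time: 12.88
tool_pos: [0.5895, 0.1547, 0.1334]
eef_rot: [[0.842, 0.434, 0.319], [-0.291, -0.133, 0.948], [0.454, -0.891, 0.014]]
ft_force: [-6.8, -0.3, 5.5]
finger_gap: 0.155
```

```bash
python3 t.py
```

```text
12.875 Tn 0.130 rot [-0.11 68.99  0.04] F [-6.8 -0.3  5.5] off(xyz world mm) [-0.3 -0.1 -0.4] q7 -0.2 q3 -38.9 q6 40.9 q5 54.1
```

Emit:
{"name": "carry_out", "arguments": {
  "deltas": [
    [[0,0,0,0,1.2,0,1],[0,0,0,0,1.3,0,1]]
  ]
}}

```text
time: 13.12
tool_pos: [0.5895, 0.1547, 0.1334]
eef_rot: [[0.827, 0.434, 0.356], [-0.332, -0.133, 0.934], [0.453, -0.891, 0.034]]
ft_force: [-6.3, 0.2, 5.3]
finger_gap: 0.154
```

```bash
python3 t.py
```

```text
13.125 Tn 0.165 rot [-0.11 71.5   0.04] F [-6.3  0.2  5.3] off(xyz world mm) [-0.3 -0.1 -0.4] q7 -2.6 q3 -38.6 q6 40.8 q5 53.9
```

Emit:
{"name": "carry_out", "arguments": {
  "deltas": [
    [[0,0,0,0,1.2,0,1],[0,0,0,0,1.3,0,1]]
  ]
}}

```text
time: 13.38
tool_pos: [0.5895, 0.1546, 0.1334]
eef_rot: [[0.811, 0.434, 0.392], [-0.372, -0.133, 0.919], [0.451, -0.891, 0.054]]
ft_force: [-7.1, -1.1, 5.1]
finger_gap: 0.154
```

```bash
python3 t.py
```

```text
13.375 Tn 0.138 rot [-0.11 74.    0.04] F [-7.1 -1.1  5.1] off(xyz world mm) [-0.4 -0.2 -0.4] q7 -5.0 q3 -38.2 q6 40.7 q5 53.8
```

Emit:
{"name": "carry_out", "arguments": {
  "deltas": [
    [[0,0,0,0,1.2,0,1],[0,0,0,0,1.3,0,1]]
  ]
}}

```text
time: 13.62
tool_pos: [0.5895, 0.1546, 0.1334]
eef_rot: [[0.793, 0.434, 0.427], [-0.412, -0.133, 0.901], [0.448, -0.891, 0.073]]
ft_force: [-5.8, -0.2, 6.4]
finger_gap: 0.151
```

```bash
python3 t.py; python3 -c "
from h import *
cap('side','side4.png'); cap('top','top4.png')
a=cv2.imread('pics/top4.png')[174:254,187:267]; b=cv2.imread('pics/side4.png')[200:280,233:313]
cv2.imwrite('pics/k4.png',np.hstack([cv2.resize(x,(400,400),interpolation=cv2.INTER_NEAREST) for x in(a,b)]))"
```

```text
13.625 Tn 0.234 rot [-0.12 76.5   0.04] F [-5.8 -0.2  6.4] off(xyz world mm) [-0.4 -0.2 -0.4] q7 -7.4 q3 -37.9 q6 40.6 q5 53.6
```

View pics/k4.png

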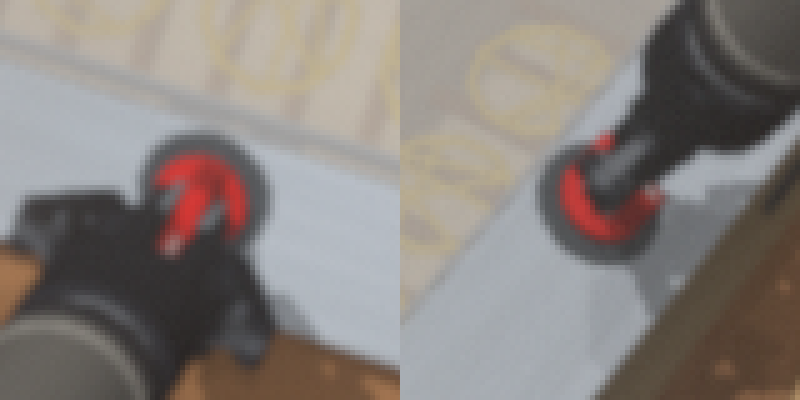

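The wing has turned with the jaws: its pointer is now at lower left in the top crop (170,245), so nothing is slipping. Continuing.

Emit:
{"name": "carry_out", "arguments": {
  "deltas": [
    [[0,0,0,0,1.2,0,1],[0,0,0,0,1.3,0,1]]
  ]
}}

```text
time: 13.98
tool_pos: [0.5894, 0.1546, 0.1334]
eef_rot: [[0.774, 0.434, 0.461], [-0.451, -0.133, 0.883], [0.445, -0.891, 0.093]]
ft_force: [-7.2, -1.0, 5.6]
finger_gap: 0.153
```

```bash
python3 t.py
```

```text
13.975 Tn 0.242 rot [-0.12 78.99  0.04] F [-7.2 -1.   5.6] off(xyz world mm) [-0.4 -0.2 -0.5] q7 -9.8 q3 -37.5 q6 40.5 q5 53.5
```

Emit:
{"name": "carry_out", "arguments": {
  "deltas": [
    [[0,0,0,0,1.2,0,1],[0,0,0,0,1.3,0,1]]
  ]
}}

```text
time: 14.22
tool_pos: [0.5894, 0.1546, 0.1334]
eef_rot: [[0.753, 0.434, 0.494], [-0.489, -0.133, 0.862], [0.44, -0.891, 0.112]]
ft_force: [-7.2, -0.3, 5.4]
finger_gap: 0.153
```

```bash
python3 t.py
```

```text
14.225 Tn 0.218 rot [-0.13 81.49  0.04] F [-7.2 -0.3  5.4] off(xyz world mm) [-0.4 -0.3 -0.5] q7 -12.2 q3 -37.2 q6 40.4 q5 53.3
```

Emit:
{"name": "carry_out", "arguments": {
  "deltas": [
    [[0,0,0,0,1.2,0,1],[0,0,0,0,1.3,0,1]]
  ]
}}

```text
time: 14.48
tool_pos: [0.5894, 0.1545, 0.1334]
eef_rot: [[0.731, 0.434, 0.527], [-0.526, -0.133, 0.84], [0.435, -0.891, 0.131]]
ft_force: [-6.9, 0.1, 6.0]
finger_gap: 0.154
```

```bash
python3 t.py
```

```text
14.475 Tn 0.098 rot [-0.13 84.    0.04] F [-6.9  0.1  6. ] off(xyz world mm) [-0.4 -0.3 -0.4] q7 -14.6 q3 -36.8 q6 40.3 q5 53.2
```

Emit:
{"name": "carry_out", "arguments": {
  "deltas": [
    [[0,0,0,0,1.2,0,1],[0,0,0,0,1.3,0,1]]
  ]
}}

```text
time: 14.72
tool_pos: [0.5894, 0.1545, 0.1334]
eef_rot: [[0.707, 0.434, 0.558], [-0.562, -0.133, 0.816], [0.429, -0.891, 0.15]]
ft_force: [-5.6, 0.1, 5.7]
finger_gap: 0.149
```

```bash
python3 t.py
```

```text
14.725 Tn 0.172 rot [-0.14 86.5   0.04] F [-5.6  0.1  5.7] off(xyz world mm) [-0.4 -0.3 -0.5] q7 -17.0 q3 -36.5 q6 40.1 q5 53.1
```

Emit:
{"name": "carry_out", "arguments": {
  "deltas": [
    [[0,0,0,0,1.2,0,1],[0,0,0,0,1.3,0,1]]
  ]
}}

```text
time: 14.98
tool_pos: [0.5894, 0.1545, 0.1333]
eef_rot: [[0.682, 0.434, 0.588], [-0.597, -0.133, 0.791], [0.422, -0.891, 0.168]]
ft_force: [-6.7, -0.1, 5.4]
finger_gap: 0.152
```

```bash
python3 t.py
```

```text
14.975 Tn 0.169 rot [-0.14 89.    0.04] F [-6.7 -0.1  5.4] off(xyz world mm) [-0.5 -0.4 -0.5] q7 -19.4 q3 -36.1 q6 40.0 q5 52.9
```

Emit:
{"name": "carry_out", "arguments": {
  "deltas": [
    [[0,0,0,0,1.2,0,1],[0,0,0,0,1.3,0,1]]
  ]
}}

```text
time: 15.22
tool_pos: [0.5894, 0.1545, 0.1333]
eef_rot: [[0.656, 0.434, 0.618], [-0.631, -0.134, 0.764], [0.414, -0.891, 0.186]]
ft_force: [-7.3, -0.2, 5.9]
finger_gap: 0.154
```

```bash
python3 t.py
```

```text
15.225 Tn 0.186 rot [-0.15 91.5   0.04] F [-7.3 -0.2  5.9] off(xyz world mm) [-0.5 -0.4 -0.5] q7 -21.8 q3 -35.8 q6 39.9 q5 52.8
```

Emit:
{"name": "carry_out", "arguments": {
  "deltas": [
    [[0,0,0,0,1.2,0,1],[0,0,0,0,1.3,0,1]]
  ]
}}

```text
time: 15.48
tool_pos: [0.5894, 0.1544, 0.1333]
eef_rot: [[0.628, 0.434, 0.646], [-0.664, -0.134, 0.736], [0.406, -0.891, 0.204]]
ft_force: [-7.1, -1.9, 5.0]
finger_gap: 0.154
```

```bash
python3 t.py
```

```text
15.475 Tn 0.138 rot [-0.15 94.    0.04] F [-7.1 -1.9  5. ] off(xyz world mm) [-0.5 -0.4 -0.5] q7 -24.2 q3 -35.4 q6 39.8 q5 52.6
```

Emit:
{"name": "carry_out", "arguments": {
  "deltas": [
    [[0,0,0,0,1.2,0,1],[0,0,0,0,1.3,0,1]]
  ]
}}

```text
time: 15.72
tool_pos: [0.5893, 0.1544, 0.1333]
eef_rot: [[0.599, 0.434, 0.672], [-0.695, -0.134, 0.706], [0.396, -0.891, 0.222]]
ft_force: [-7.3, -1.1, 5.9]
finger_gap: 0.151
```

```bash
python3 t.py
```

```text
15.725 Tn 0.139 rot [-0.16 96.5   0.03] F [-7.3 -1.1  5.9] off(xyz world mm) [-0.5 -0.4 -0.5] q7 -26.6 q3 -35.1 q6 39.7 q5 52.5
```

Emit:
{"name": "carry_out", "arguments": {
  "deltas": [
    [[0,0,0,0,1.2,0,1],[0,0,0,0,1.3,0,1]]
  ]
}}

```text
time: 15.98
tool_pos: [0.5893, 0.1544, 0.1333]
eef_rot: [[0.57, 0.434, 0.698], [-0.726, -0.134, 0.675], [0.386, -0.891, 0.239]]
ft_force: [-6.8, -0.8, 6.2]
finger_gap: 0.15
```

```bash
python3 t.py
```

```text
15.975 Tn 0.167 rot [-0.16 99.    0.03] F [-6.8 -0.8  6.2] off(xyz world mm) [-0.5 -0.5 -0.5] q7 -29.0 q3 -34.7 q6 39.6 q5 52.3
```

Emit:
{"name": "carry_out", "arguments": {
  "deltas": [
    [[0,0,0,0,1.2,0,1],[0,0,0,0,1.3,0,1]]
  ]
}}

```text
time: 16.23
tool_pos: [0.5893, 0.1544, 0.1333]
eef_rot: [[0.539, 0.434, 0.722], [-0.754, -0.134, 0.643], [0.376, -0.891, 0.255]]
ft_force: [-6.6, -0.3, 5.7]
finger_gap: 0.154
```

```bash
python3 t.py
```

```text
16.225 Tn 0.210 rot [ -0.16 101.5    0.03] F [-6.6 -0.3  5.7] off(xyz world mm) [-0.6 -0.5 -0.5] q7 -31.4 q3 -34.4 q6 39.5 q5 52.2
```

Emit:
{"name": "carry_out", "arguments": {
  "deltas": [
    [[0,0,0,0,1.2,0,1],[0,0,0,0,1.3,0,1]]
  ]
}}

```text
time: 16.48
tool_pos: [0.5893, 0.1543, 0.1333]
eef_rot: [[0.506, 0.434, 0.745], [-0.782, -0.134, 0.609], [0.364, -0.891, 0.271]]
ft_force: [-7.0, -1.5, 6.2]
finger_gap: 0.153
```

```bash
python3 t.py
```

```text
16.475 Tn 0.184 rot [ -0.17 104.01   0.04] F [-7.  -1.5  6.2] off(xyz world mm) [-0.6 -0.5 -0.5] q7 -33.8 q3 -34.0 q6 39.4 q5 52.0
```

Emit:
{"name": "carry_out", "arguments": {
  "deltas": [
    [[0,0,0,0,1.2,0,1],[0,0,0,0,1.3,0,1]]
  ]
}}

```text
time: 16.73
tool_pos: [0.5893, 0.1543, 0.1333]
eef_rot: [[0.473, 0.434, 0.767], [-0.808, -0.134, 0.574], [0.352, -0.891, 0.287]]
ft_force: [-8.4, -0.7, 5.7]
finger_gap: 0.152
```

```bash
python3 t.py
```

```text
16.725 Tn 0.081 rot [ -0.18 106.53   0.04] F [-8.4 -0.7  5.7] off(xyz world mm) [-0.6 -0.6 -0.5] q7 -36.2 q3 -33.7 q6 39.4 q5 51.9
```

Emit:
{"name": "carry_out", "arguments": {
  "deltas": [
    [[0,0,0,0,1,0,1],[0,0,0,0,1,0,1]]
  ]
}}

```text
time: 16.98
tool_pos: [0.5892, 0.1543, 0.1333]
eef_rot: [[0.446, 0.434, 0.783], [-0.827, -0.134, 0.546], [0.342, -0.891, 0.299]]
ft_force: [-7.2, -1.3, 7.1]
finger_gap: 0.15
```

```bash
python3 t.py
```

```text
16.975 Tn 0.152 rot [ -0.18 108.52   0.04] F [-7.2 -1.3  7.1] off(xyz world mm) [-0.6 -0.6 -0.5] q7 -38.1 q3 -33.4 q6 39.3 q5 51.8
```

Emit:
{"name": "carry_out", "arguments": {
  "deltas": [
    [[0,0,0,0,1,0,1],[0,0,0,0,1,0,1]]
  ]
}}

```text
time: 17.23
tool_pos: [0.5892, 0.1542, 0.1332]
eef_rot: [[0.418, 0.434, 0.798], [-0.846, -0.134, 0.516], [0.331, -0.891, 0.311]]
ft_force: [-6.6, -0.6, 6.1]
finger_gap: 0.153
```

```bash
python3 t.py
```

```text
17.225 Tn -0.076 rot [ -0.18 110.53   0.04] F [-6.6 -0.6  6.1] off(xyz world mm) [-0.6 -0.6 -0.6] q7 -40.1 q3 -33.1 q6 39.2 q5 51.7
```

Emit:
{"name": "carry_out", "arguments": {
  "deltas": [
    [[0,0,0,0,1,0,1],[0,0,0,0,1,0,1]]
  ]
}}

```text
time: 17.48
tool_pos: [0.5892, 0.1542, 0.1333]
eef_rot: [[0.39, 0.434, 0.812], [-0.864, -0.134, 0.486], [0.32, -0.891, 0.322]]
ft_force: [-7.5, -0.6, 5.8]
finger_gap: 0.149
```

```bash
python3 t.py
```

```text
17.475 Tn -0.021 rot [ -0.19 112.56   0.04] F [-7.5 -0.6  5.8] off(xyz world mm) [-0.6 -0.6 -0.6] q7 -42.0 q3 -32.8 q6 39.1 q5 51.5
```

Torque has gone below zero, which means the notch is pulling. Stepping finely now.

Emit:
{"name": "carry_out", "arguments": {
  "deltas": [
    [[0,0,0,0,0.5,0,1],[0,0,0,0,0.5,0,1]]
  ]
}}

```text
time: 17.73
tool_pos: [0.5892, 0.1543, 0.1333]
eef_rot: [[0.376, 0.434, 0.819], [-0.871, -0.134, 0.472], [0.314, -0.891, 0.328]]
ft_force: [-7.6, -0.8, 5.9]
finger_gap: 0.149
```

```bash
python3 t.py
```

```text
17.725 Tn 0.044 rot [ -0.19 113.51   0.03] F [-7.6 -0.8  5.9] off(xyz world mm) [-0.6 -0.6 -0.6] q7 -42.9 q3 -32.7 q6 39.1 q5 51.5
```

Emit:
{"name": "carry_out", "arguments": {
  "deltas": [
    [[0,0,0,0,0.5,0,1],[0,0,0,0,0.5,0,1]]
  ]
}}

```text
time: 17.98
tool_pos: [0.5892, 0.1542, 0.1332]
eef_rot: [[0.362, 0.434, 0.825], [-0.88, -0.134, 0.456], [0.308, -0.891, 0.333]]
ft_force: [-7.0, -0.9, 6.5]
finger_gap: 0.152
```

```bash
python3 t.py
```

```text
17.975 Tn -0.001 rot [ -0.19 114.52   0.04] F [-7.  -0.9  6.5] off(xyz world mm) [-0.7 -0.7 -0.6] q7 -43.9 q3 -32.5 q6 39.0 q5 51.4
```

Emit:
{"name": "carry_out", "arguments": {
  "deltas": [
    [[0,0,0,0,0.5,0,1],[0,0,0,0,0.5,0,1]]
  ]
}}

```text
time: 18.23
tool_pos: [0.5892, 0.1543, 0.1333]
eef_rot: [[0.348, 0.434, 0.831], [-0.887, -0.134, 0.442], [0.303, -0.891, 0.338]]
ft_force: [-7.9, -0.3, 6.7]
finger_gap: 0.159
```

```bash
python3 t.py
```

```text
18.225 Tn 0.171 rot [ -0.19 115.48   0.03] F [-7.9 -0.3  6.7] off(xyz world mm) [-0.6 -0.6 -0.6] q7 -44.8 q3 -32.4 q6 39.0 q5 51.4
```

Emit:
{"name": "carry_out", "arguments": {
  "deltas": [
    [[0,0,0,0,0.5,0,1],[0,0,0,0,0.5,0,1]]
  ]
}}

```text
time: 18.48
tool_pos: [0.5892, 0.1543, 0.1332]
eef_rot: [[0.334, 0.434, 0.837], [-0.894, -0.134, 0.427], [0.297, -0.891, 0.343]]
ft_force: [-7.6, -0.6, 6.7]
finger_gap: 0.151
```

```bash
python3 t.py
```

```text
18.475 Tn 0.363 rot [ -0.19 116.44   0.02] F [-7.6 -0.6  6.7] off(xyz world mm) [-0.7 -0.6 -0.6] q7 -45.8 q3 -32.2 q6 39.0 q5 51.3
```

Emit:
{"name": "carry_out", "arguments": {
  "deltas": [
    [[0,0,0,0,0.5,0,1],[0,0,0,0,0.5,0,1]]
  ]
}}

```text
time: 18.73
tool_pos: [0.5892, 0.1541, 0.1333]
eef_rot: [[0.32, 0.434, 0.842], [-0.902, -0.134, 0.411], [0.292, -0.891, 0.348]]
ft_force: [-8.0, -1.1, 5.0]
finger_gap: 0.156
```

```bash
python3 t.py
```

```text
18.725 Tn 0.456 rot [ -0.22 117.41   0.  ] F [-8.  -1.1  5. ] off(xyz world mm) [-0.6 -0.8 -0.6] q7 -46.7 q3 -32.1 q6 38.9 q5 51.3
```

Torque fell at about 110°, crossed back at about 115.4° and then climbed to 0.46 N m, so the notch middle is near 115.4°. I'll turn back 2° and try a small lift.

Emit:
{"name": "carry_out", "arguments": {
  "deltas": [
    [[0,0,0,0,-1,0,1],[0,0,0,0,-1,0,1],[0,0,0,0,0,0,1]]
  ]
}}

```text
time: 19.1
tool_pos: [0.5892, 0.1541, 0.1333]
eef_rot: [[0.348, 0.434, 0.831], [-0.887, -0.134, 0.441], [0.303, -0.891, 0.338]]
ft_force: [-7.5, -0.7, 5.9]
finger_gap: 0.155
```

```bash
python3 t.py
python3 - <<'E'
from h import *
o,p,Ra=st()
for a in(1,1.5,2,3):
    Q=R.from_rotvec(np.radians(a)*yd).as_matrix()
    print(a,'shift',Ra.T@((Q-np.eye(3))@(p-H)),'turn',Ra.T@yd*a)
E
```

```text
19.100 Tn -0.065 rot [ -0.21 115.51   0.03] F [-7.5 -0.7  5.9] off(xyz world mm) [-0.6 -0.7 -0.5] q7 -44.8 q3 -32.4 q6 39.0 q5 51.4
1 shift [ 0.0005 -0.0031  0.0005] turn [-0.7491 -0.003   0.6625]
1.5 shift [ 0.0008 -0.0047  0.0008] turn [-1.1236 -0.0046  0.9937]
2 shift [ 0.001  -0.0063  0.0011] turn [-1.4982 -0.0061  1.3249]
3 shift [ 0.0016 -0.0094  0.0018] turn [-2.2473 -0.0091  1.9874]
```

Emit:
{"name": "carry_out", "arguments": {
  "deltas": [
    [[0.0005,-0.0031,0.0005,-0.75,0,0.66,1],[0.0005,-0.0031,0.0005,-0.75,0,0.66,1]]
  ]
}}

```text
time: 19.35
tool_pos: [0.5882, 0.1543, 0.1378]
eef_rot: [[0.358, 0.402, 0.842], [-0.891, -0.123, 0.438], [0.28, -0.907, 0.314]]
ft_force: [3.2, 0.8, -10.1]
finger_gap: 0.15
```

```bash
python3 t.py
```

```text
19.350 Tn -0.029 rot [  0.3  115.49   2.5 ] F [  3.2   0.8 -10.1] off(xyz world mm) [-1.6 -0.6  4. ] q7 -40.1 q3 -33.6 q6 40.1 q5 47.0
```

Emit:
{"name": "carry_out", "arguments": {
  "deltas": [
    [[0.0005,-0.0031,0.0005,-0.75,0,0.66,1],[0,0,0,0,0,0,1]]
  ]
}}

```text
time: 19.6
tool_pos: [0.5875, 0.1545, 0.1411]
eef_rot: [[0.362, 0.388, 0.848], [-0.892, -0.119, 0.436], [0.27, -0.914, 0.303]]
ft_force: [2.1, 0.0, -8.5]
finger_gap: 0.148
```

```bash
python3 t.py
```

```text
19.600 Tn -0.071 rot [  0.46 115.5    3.64] F [ 2.1  0.  -8.5] off(xyz world mm) [-2.4 -0.4  7.3] q7 -37.9 q3 -34.3 q6 40.9 q5 45.0
```

The lid is free: it has lifted about 8 mm at the knob with about 9 N, past the locked limit. Continuing the arc.

Emit:
{"name": "carry_out", "arguments": {
  "deltas": [
    [[0.0008,-0.0047,0.0008,-1.12,0,0.99,1],[0.0008,-0.0047,0.0008,-1.12,0,0.99,1],[0.0008,-0.0047,0.0008,-1.12,0,0.99,1],[0.0008,-0.0047,0.0008,-1.12,0,0.99,1],[0.0008,-0.0047,0.0008,-1.12,0,0.99,1],[0.0008,-0.0047,0.0008,-1.12,0,0.99,1],[0.0008,-0.0047,0.0008,-1.12,0,0.99,1],[0.0008,-0.0047,0.0008,-1.12,0,0.99,1]]
  ]
}}

```text
time: 20.6
tool_pos: [0.5836, 0.1556, 0.1804]
eef_rot: [[0.404, 0.197, 0.893], [-0.904, -0.062, 0.423], [0.138, -0.979, 0.153]]
ft_force: [2.5, 0.5, -11.3]
finger_gap: 0.156
```

```bash
cat > u.py <<'E'
from h import *
o,p,Ra=st(); v=p-H; print(o['time'],p,'F',o['ft_force'],'gap',o['finger_gap'],'q',o['joint_positions'])
# lid angle from TCP polar about hinge vs initial
v0=np.array([.5892,.1541,.1333])-H; ang=lambda v: np.degrees(np.arctan2(v[2],-(v@xd)))
print('arc angle',ang(v)-ang(v0),'radius',np.hypot(v[2],v@xd),np.hypot(v0[2],v0@xd),'lat',v@yd,v0@yd,'tool tilt',np.degrees(np.arccos(-Ra[2,1])))
E
python3 u.py
```

```text
20.6 [0.5836 0.1556 0.1804] F [  2.4748   0.4657 -11.2838] gap 0.15597919250415102 q [  9.5716  19.8677 -40.008  105.7741  26.6597  53.0809 -18.2336]
arc angle 14.710448017083973 radius 0.18519788912235854 0.18512886751936591 lat -0.001081163611454987 -0.0008901747003137103 tool tilt 11.89591797390095
```

Emit:
{"name": "carry_out", "arguments": {
  "deltas": [
    [[0.0008,-0.0047,0.0008,-1.12,0,0.99,1],[0.0008,-0.0047,0.0008,-1.12,0,0.99,1],[0.0008,-0.0047,0.0008,-1.12,0,0.99,1],[0.0008,-0.0047,0.0008,-1.12,0,0.99,1],[0.0008,-0.0047,0.0008,-1.12,0,0.99,1],[0.0008,-0.0047,0.0008,-1.12,0,0.99,1],[0.0008,-0.0047,0.0008,-1.12,0,0.99,1],[0.0008,-0.0047,0.0008,-1.12,0,0.99,1],[0,0,0,0,0,0,1],[0,0,0,0,0,0,1]]
  ]
}}

```text
time: 21.85
tool_pos: [0.5879, 0.1544, 0.2197]
eef_rot: [[0.418, 0.001, 0.908], [-0.908, -0.002, 0.418], [0.002, -1.0, -0.0]]
ft_force: [-3.9, -0.2, -7.2]
finger_gap: 0.148
```

```bash
cat > lid.py <<'E'
from h import *
def lid(nme,d):
    C=cloud(nme,d); L=C-H; a=L@xd; b=L@yd
    m=(a>-.23)&(a<-.02)&(abs(b)<.165)&(C[...,2]>.06)&(C[...,2]<.23)&(d>0); Q=C[m]; rng=np.random.default_rng(0); best=None
    for i in range(500):
        x,y,z=Q[rng.choice(len(Q),3,replace=False)]; nn=np.cross(y-x,z-x)
        if np.linalg.norm(nn)<1e-5: continue
        nn/=np.linalg.norm(nn); k=abs((Q-x)@nn)<.003
        if best is None or k.sum()>best.sum(): best=k
    q=Q[best]; c=q.mean(0); nn=np.linalg.svd(q-c,full_matrices=False)[2][2]; nn*=np.sign(nn[2])
    print(nme,len(q),'centre',c,'n',nn,'slope deg (about y)',np.degrees(np.arctan2(-nn@xd,nn[2])),'roll',np.degrees(np.arctan2(nn@yd,nn[2])))
E
python3 u.py
python3 - <<'E'
from lid import *
for k in('top','side'):
    p,d=cap(k,k+'5.png'); lid(k,np.load('pics/%s0.npy'%k)); lid(k,d)
E
```

```text
21.85 [0.5879 0.1544 0.2197] F [-3.9104 -0.2393 -7.2383] gap 0.14762220695167638 q [ 13.0949  23.9705 -42.1425  94.7712  17.2419  67.932   -8.4281]
arc angle 26.97075683592739 radius 0.18524502152727285 0.18512886751936591 lat -0.0010145248324529219 -0.0008901747003137103 tool tilt 0.12582944910477747
top 9457 centre [0.6515 0.1356 0.1322] n [-0.4187  0.1215  0.9   ] slope deg (about y) 25.84234314172958 roll -0.30152820534265773
top 7791 centre [0.6544 0.1018 0.1885] n [ 0.0197 -0.004   0.9998] slope deg (about y) -1.1442161750467488 roll 0.10882548886690749
side 6387 centre [0.6522 0.1496 0.1298] n [-0.4105  0.1196  0.904 ] slope deg (about y) 25.310253479842395 roll -0.2628923373533564
side 5054 centre [0.6488 0.179  0.1893] n [ 0.0248 -0.0045  0.9997] slope deg (about y) -1.4368935244321333 roll 0.16426957587618024
```

View pics/side5.png

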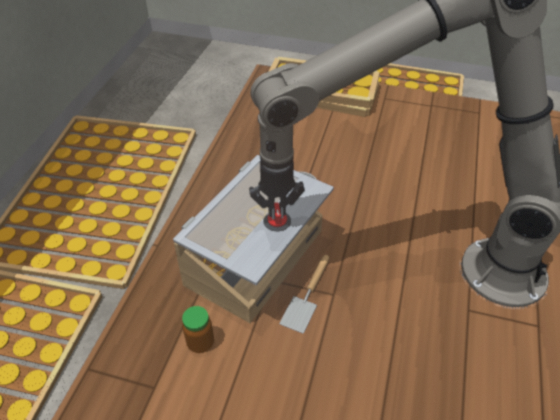

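The lid is about level: plane fits give 26.8–27.0° of opening, and the side view shows it lying flat with the knob still in the jaws. Releasing and backing off straight up.

Emit:
{"name": "carry_out", "arguments": {
  "deltas": [
    [[0,0,0,0,0,0,0.7],[0,0,0,0,0,0,0.4],[0,0,0,0,0,0,0],[0,0,0,0,0,0,0],[0,0,0,0,0,0,0],[0,0,0,0,0,0,0]]
  ]
}}

```text
time: 22.7
tool_pos: [0.5883, 0.1543, 0.2192]
eef_rot: [[0.418, 0.001, 0.908], [-0.908, -0.001, 0.418], [0.002, -1.0, 0.001]]
ft_force: [-0.3, 0.3, 0.5]
finger_gap: 0.999
```

```bash
python3 u.py
```

```text
22.7 [0.5883 0.1543 0.2192] F [-0.2884  0.3384  0.5468] gap 0.9991485556188231 q [ 13.0985  24.0109 -42.1209  94.7819  17.2568  67.8406  -8.4256]
arc angle 26.84718622548136 radius 0.18472531159113434 0.18512886751936591 lat -0.0009324259250740735 -0.0008901747003137103 tool tilt 0.11289322806162941
```

Emit:
{"name": "carry_out", "arguments": {
  "deltas": [
    [[0,-0.01,0,0,0,0,0],[0,-0.02,0,0,0,0,0],[0,-0.03,0,0,0,0,0],[0,-0.03,0,0,0,0,0],[0,-0.03,0,0,0,0,0],[0,-0.03,0,0,0,0,0],[0,0,0,0,0,0,0],[0,0,0,0,0,0,0]]
  ]
}}

```text
time: 23.7
tool_pos: [0.5879, 0.1545, 0.3694]
eef_rot: [[0.418, 0.001, 0.908], [-0.908, -0.002, 0.418], [0.002, -1.0, 0.001]]
ft_force: [0.8, 0.6, 0.1]
finger_gap: 1.001
```

```bash
python3 u.py
python3 - <<'E'
from lid import *
for k in('top','side'):
    p,d=cap(k,k+'6.png'); lid(k,d)
    for t in('jar','bowl','turner'): print(k,t,[(x['score'],x['at']) for x in r.place_of(t,k)][:1])
E
```

```text
23.7 [0.5879 0.1545 0.3694] F [0.8363 0.594  0.0745] gap 1.0013084591500279 q [ 13.9593  18.7609 -43.6877  82.1931  13.0307  84.1337  -4.8118]
arc angle 60.78091550791528 radius 0.2625228411279258 0.18512886751936591 lat -0.0008940466281775056 -0.0008901747003137103 tool tilt 0.128593186127639
top 7818 centre [0.6462 0.0939 0.1887] n [ 0.023  -0.0064  0.9997] slope deg (about y) -1.3651290631114037 roll 0.030804964079608695
top jar []
top bowl [(0.65, [0.5953, -0.1277, -0.006])]
top turner [(0.35, [0.585, 0.1521, 0.226])]
side 6416 centre [0.6434 0.1526 0.1893] n [ 0.0267 -0.0084  0.9996] slope deg (about y) -1.601309091853157 roll -0.018672877764368344
side jar [(0.64, [0.7047, 0.4161, 0.003])]
side bowl []
side turner [(0.91, [0.4854, 0.209, -0.0026])]
```

View pics/side6.png

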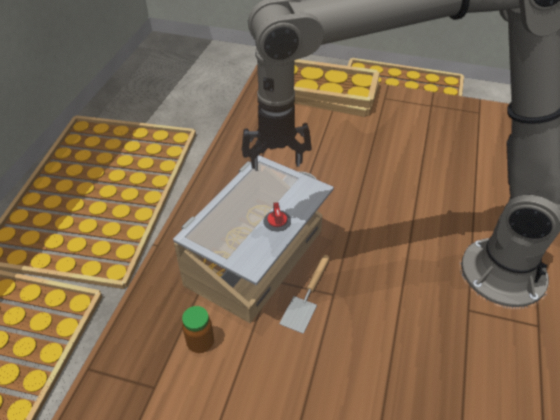

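The side view shows the lid standing open and level with the gripper well clear above it. The knob is at (277,217), and the jar and turner are where they began; the bowl is hidden here but unmoved in the top view.

```bash
python3 -c "
from rig import r
print(r.sign_off())"
```

```text
the job is handed in; nothing more can be done
None
```

The drying box lid is open, lying about level, and the gripper is clear above it. I handed the job in at about 24 s of the 72 s allowed.

- **Knob:** I gripped the red wing across its 14 mm and turned it clockwise in small steps. The torque fell from about 0.17 to about 0 N m at 110°. It crossed back at 115.4° and rose to 0.46 N m at 117.4°, so I turned back to 115.5°, the notch middle.
- **Lid:** A small test lift moved freely with about 9 N. I raised the lid 27° about its hinge and let go.
- **Last checks:** The plane fits read −1.4° (top) and −1.6° (side) from level. The same fits read 25.8° and 25.3° when the lid was shut at 27°, so they carry a bias of 1–2° and agree with a 27° opening. The lid moved only about 0.2° after release. The force on the tool was near zero, and the TCP stood 15 cm above where it let go.
- **Jar, bowl and turner:** All are within about 5 mm of where they started, which is roughly the detector's error. Each was confirmed by one camera only:
  - The top camera missed the jar and gave a false, low-score turner at the knob.
  - The side camera missed the bowl, which was hidden there.
- **Disagreement:** The torque drop was about 0.2 N m, less than the stated 0.5. The climb afterwards, the stated notch width and the free lift all confirm it was the notch.

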